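Pop the battery hatch in the stone yard

TASK

On the mason's bench stand two grey power boxes on stone slabs; one has a wide hatch in its top (battery), the other a narrow one (fuses). With the fingertips gently press the wide hatch down once, near its ribbed free edge, all the way until it stops, then let go so that its push-push latch frees it and it springs up, and leave it standing open and untouched. Do not press it shut again, leave the narrow hatch closed, and do not pick up or push about the tools, stones and vessels on the bench.

Things in the scene. Friction and masses are not known exactly. Their poses are not given: they have to be found in the camera images.
- battery_box: Battery box: grey plastic case fixed on a limestone slab 5 to 40 mm thick, 150 (x) x 120 (y) mm, 100 mm high; black hatch 70 mm wide, 100 mm long, its shut top 112 mm above the origin. Origin at the centre of the case's underside; x runs from the front (nearest the robot, free edge of the hatch, 67 mm ahead of centre) to the hinge (35 mm behind centre, along y), z up. This is the one to open.
- fuse_box: Fuse box: grey plastic case fixed on a limestone slab 5 to 40 mm thick, 150 (x) x 120 (y) mm, 100 mm high; black hatch only 36 mm wide, 100 mm long, its shut top 112 mm above the origin. Origin at the centre of the case's underside; x runs from the front (nearest the robot, free edge of the hatch, 67 mm ahead of centre) to the hinge (35 mm behind centre, along y), z up. To be left shut.
- battery_press (a point): point on top of the wide hatch, mid-width, among its three ribs, 14 mm from the free edge: the place to press, straight down. It moves with the hatch.
- fuse_press (a point): the same point on the narrow hatch.
- battery_hatch (a joint): angle of the wide hatch, rad: 0 latched shut, negative pressed in (stop at -0.0875: 7.7 mm down at the press point, 3 to 4 N), positive open. Pressed beyond -0.06 and let go, a spring swings it up, following the finger, to its stop at 0.65 within about 1 s; the press point is then about 50 mm higher. Pushed down to the stop again, it latches shut. It cannot be pulled open.
- fuse_hatch (a joint): angle of the narrow hatch, rad; same latch, same values.
- battery_latch (a joint): hidden follower pin inside the wide hatch's latch, m sideways; no need to handle it. 0 when latched, positive while the hatch is pressed to free it, about -0.012 once the hatch has opened and while it is being pushed shut again.
- chisel: loose steel stone chisel lying flat, 240 mm long, about 20 mm thick; origin on its underside near mid-length, x along it towards the blade
- mallet: loose wooden mallet lying flat, 255 mm long, head 64 mm across and 85 mm wide; origin on its underside, x along the handle towards the head
- brush: loose dust brush standing on its bristles, 140 x 30 x 42 mm; origin at the centre of its underside
- offcut: loose limestone offcut, 70 x 50 x 40 mm; origin at the centre of its underside
- chip: loose limestone chip, 45 x 35 x 20 mm; origin at the centre of its underside
- mug: white mug, 76 mm across (plus handle), 85 mm high, standing upright; origin at the centre of its underside
- tin: metal tin, 60 mm across, 80 mm high, standing upright; origin at the centre of its underside

How it is judged:
By the outcome, as a careful person would: the job done as asked, in the order asked, and still so for the second after the job is handed in, with the robot touching nothing.
It also fails if it takes over 35 s, if anything falls off the work surface, if the arm or the gripper's body presses on something with over 40 N, if the wrist force passes 120 N, or if a joint passes its speed limit or range.

ROBOT

A 7-joint arm with a two-finger parallel gripper is mounted at the origin on the work surface. World frame = base frame: x ahead of the robot, y to its left, z up, the work surface at z = 0. Lengths are in m, angles in degrees, forces in N, time in s.
With the tool pointing down it reaches from about 0.35 to 0.9 m from the base axis. Payload 8.1 kg.
Tool frame: the origin (TCP) lies between the finger pads; the fingertips stand 11 mm ahead of it and the grasp point (between the pads) lies 8 mm behind it (arm.tip_reach is the distance from the TCP to the fingertips, in m); z points along the fingers, y is the line along which they close (so a half turn about z gives the same grasp; the last joint's range is limited). The gripper opens to 92 mm and grips with 3 to 60 N. Pads are 19 mm wide; open, the fingers measure 130 mm over their backs; the gripper's body (75 mm by 190 mm) begins 47 mm behind the grasp point.
Start: joints at [-69.133, 24.895, 1.432, 90.138, -0.665, 64.973, -4.303], TCP at [0.281, 0.558, 0.238] pointing down, gripper open.
Joint ranges: [-149.89, 149.89], [-25.12, 119.58], [-72.63, 75.52], [4.76, 147.25], [-75.54, 255.54], [6.69, 114.76], [-157.13, 157.13]. Speed limits (degrees/s): [127.2, 127.2, 172.46, 172.46, 180, 180, 180].

INTERFACE

Orientations are given as a 3x3 rotation matrix whose columns are the frame's x, y, z axes.
In Python, from workcell import monitor, viewer, hand_in, arm gives the robot as it stands.
- The arm moves only by the tool drive_tool, never from a script. Its argument "steps" is a list of rows, each a list of 4 numbers: the shift along the tool's x, y, z normalised to -1 to 1, where 1 is 0.15 m, then the turn about the tool's z normalised to -1 to 1, where 1 is 2 pi rad. A call has 1 to 20 rows; each row is the pose to reach, as a shift and turn from the pose commanded when the call began, along the tool's axes at that moment, turning the shorter way round; what a row does not reach only later rows make up. A row lasts 1/10 s, in which the tool goes at most 50 mm and 8.59 degrees, less where a joint would pass 70% of its speed; a pose out of reach is approached as far as the arm can. A call with a number of a shift or a turn outside -1 to 1 is refused whole. A call with a gripper value outside its range is refused whole. "claw" is the gripper's target within -1 to 1 (fully open at 1, half-way at 0, shut at -1), set as the call begins (left out, the last holds). The fingers move at their own pace and stop on an object; "grip_force" is the grip in N (left out, the last holds). Time passes only in rows, so rows that repeat a pose let the fingers close. It gives the time, the measured TCP pose, the force, the opening and the grip force at its end, in the units of the state.
- monitor.state(): the state, without advancing time (a new reading comes with each control period).
- viewer.camera(name): name is "scene" or "top" or "wrist"; returns the picture (384x512x3 uint8, red, green, blue); there is no depth.
- viewer.get_calibration(name): a dict with "fx", "fy", "cx", "cy" (pixels), "dist" ([k1, k2, p1, p2, k3] as OpenCV has them; the pictures are not rectified), "R" (3x3) and "t" (3): a world point X has camera coordinates R X + t. Camera axes: x right, y down, z forward; pixel columns grow to the right and rows downward; lengths in m; the calibration is good to about 2 mm. A picture is of the moment at which its call begins: read the wrist's pose just before it. get_calibration takes no time and is no camera call; for the wrist camera it gives the pose at the moment of the call.
- hand_in(): hands the job in; it is judged then, once.
The state is a dict: "t": time; "joints": joint angles; "joint_velocities": joint speeds; "effort": joint torques, N m; "eef_pos": TCP position; "eef_rot": TCP orientation; "force": force on the tool from outside, world axes, zero at the start; "ft_torque": the same for the moment, N m; "width": finger opening in m; "grip_force": force on a finger pad.
Only numpy, scipy, OpenCV 4.12 (cv2) and the standard library are available. Lean on these libraries where they do the work, as an engineer would, in place of code of your own. Each camera call takes 0.05 s, during which the arm holds its last target. There are 200 camera calls.

## Working session

There is one attempt and no reset: what is moved stays moved. The work goes in short steps, Python scripts to look and compute and a tool call to move; the robot and the scene stay as the last step left them, time stands still between calls to the robot, and variables do not carry over. Pictures are saved under pics/ and viewed, at most 10 in all, crops included, and the job is handed in when it is done.

Besides the shell and the picture viewer there is one more tool, called after "Emit:" as name([rows], argument=value, ...), one row to a line, values as JSON. drive_tool: Moves the arm, as the interface text tells. Its arguments: {"type":"object","properties":{"steps":{"type":"array","items":{"type":"array","items":{"type":"number","minimum":-1,"maximum":1}}},"claw":{"type":"number"},"grip_force":{"type":"number"}},"required":["steps"]}

```bash
mkdir -p pics; python3 - <<'E'
from workcell import monitor, viewer, arm
import cv2,numpy as np
for n in("scene","top"):
    cv2.imwrite(f"pics/{n}0.png",cv2.resize(viewer.camera(n)[:,:,::-1],(800,600),interpolation=cv2.INTER_CUBIC))
    c=viewer.get_calibration(n);print(n,c)
s=monitor.state();print(s['t'],s['eef_pos'],np.round(s['eef_rot'],3),s['width'],s['force'],arm.tip_reach)
E
```

```text
scene {'fx': 384.13693625646323, 'fy': 384.13693625646323, 'cx': 255.36033166192047, 'cy': 187.25473634919857, 'dist': array([0.04466048, 0.        , 0.        , 0.        , 0.        ]), 'R': array([[-0.61810297,  0.7858317 ,  0.02042697],
       [ 0.55111021,  0.45171786, -0.70158999],
       [-0.56055888, -0.42239734, -0.71228802]]), 't': array([ 0.34365539, -0.22458744,  1.46352669])}
top {'fx': 440.4948042494543, 'fy': 440.4948042494543, 'cx': 258.06163420004333, 'cy': 191.6330052494686, 'dist': array([-0.07239624,  0.        ,  0.        ,  0.        ,  0.        ]), 'R': array([[ 1.77341250e-02, -9.99842706e-01, -2.51798389e-04],
       [-9.96562480e-01, -1.76555597e-02, -8.09413665e-02],
       [ 8.09241893e-02,  1.68635713e-03, -9.96718833e-01]]), 't': array([0.00445182, 0.54454048, 1.56561546])}
0.1 [0.28109704 0.55770864 0.23701476] [[-0.893  0.45  -0.001]
 [ 0.45   0.893 -0.001]
 [-0.    -0.001 -1.   ]] 0.0919213064120925 [-0.45961386  0.19276825 -0.02810251] 0.011
```

View pics/scene0.png

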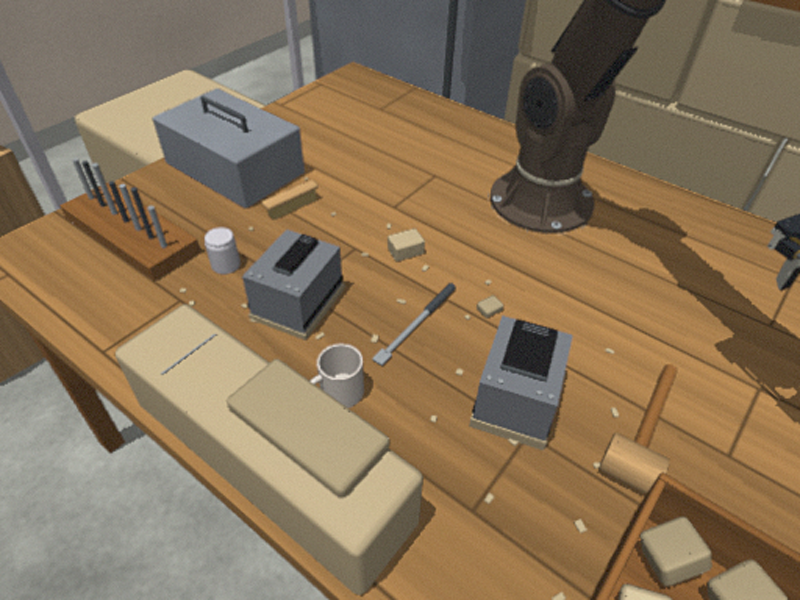

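View pics/top0.png

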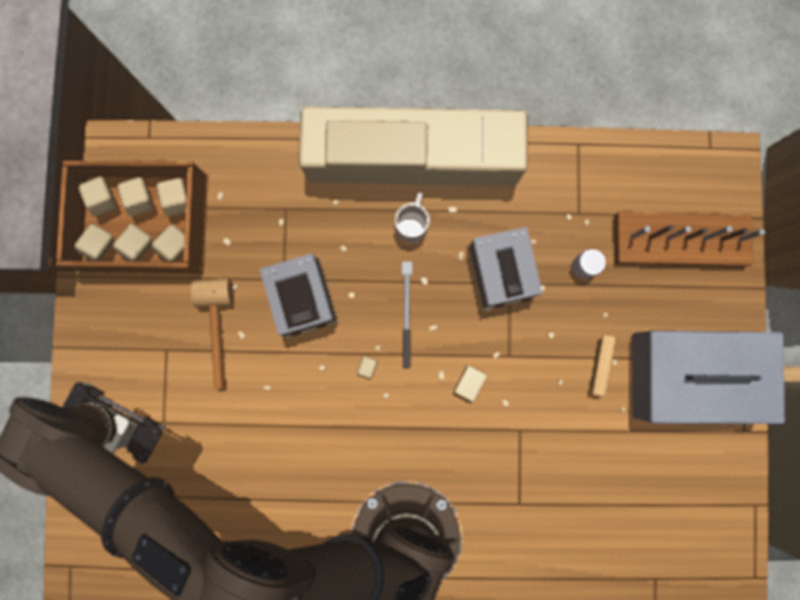

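The wide hatch is the left box: around (297,298) in the top picture and (530,350) in the scene picture. The narrow one is at (510,272) in top. I'll enlarge the wide one in both views.

```bash
python3 - <<'E'
from workcell import viewer
import cv2,numpy as np
a=viewer.camera("top")[155:225,160:220,::-1]; b=viewer.camera("scene")[195:290,295:375,::-1]
A=cv2.resize(a,None,fx=6.5,fy=6.5,interpolation=cv2.INTER_CUBIC);B=cv2.resize(b,None,fx=5,fy=5,interpolation=cv2.INTER_CUBIC)
o=np.zeros((480,800,3),np.uint8);o[:A.shape[0],:A.shape[1]]=A;o[:B.shape[0],400:400+B.shape[1]]=B
print(A.shape,B.shape);cv2.imwrite("pics/crop.png",o)
E
```

```text
(455, 390, 3) (475, 400, 3)
```

View pics/crop.png

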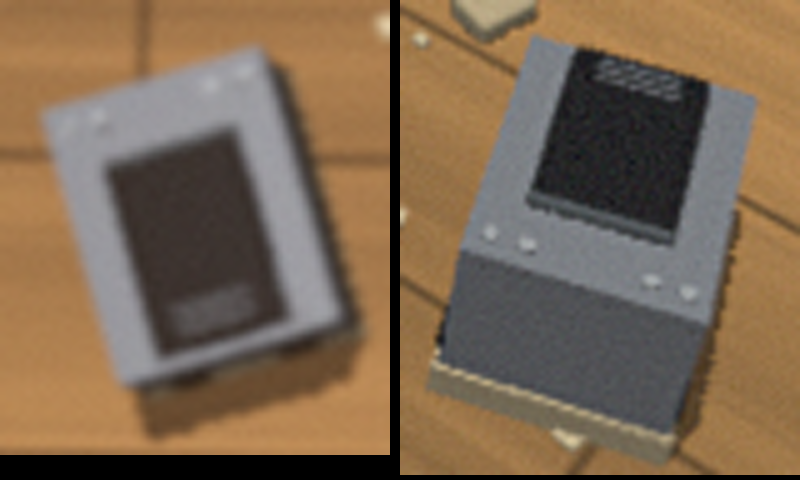

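The crop shows the hatch, ribs towards the robot: in the top half corners (108,165), (237,128), (288,318), (160,356) and ribs (213,313). In the scene half the ribs are at (640,79). Next I triangulate and fit a model as a check.

```bash
cat > h.py <<'E'
import numpy as np,cv2
from scipy.optimize import least_squares
from workcell import viewer,monitor
cal={n:viewer.get_calibration(n) for n in("top","scene")}
def proj(c,X):
    K=np.array([[c['fx'],0,c['cx']],[0,c['fy'],c['cy']],[0,0,1]])
    return cv2.projectPoints(np.atleast_2d(X).astype(float),cv2.Rodrigues(np.array(c['R']))[0],np.array(c['t']),K,np.array(c['dist']))[0][:,0]
E
python3 - <<'E'
from h import *
T=(np.array([(108,165),(237,128),(288,318),(160,356),(43,115),(262,48),(125,385),(345,330),(213,313)])+.5)/6.5-.5+[160,155]
S=(np.array([(675,233),(530,193),(575,48),(710,82),(705,323),(463,247),(757,98),(535,38),(640,79)])-[400,0]+.5)/5-.5+[295,195]
names="hBL hBR hFR hFL cBL cBR cFL cFR rib".split()
M=np.array([(35,35,112),(35,-35,112),(-67,-35,112),(-67,35,112),(75,60,100),(75,-60,100),(-75,60,100),(-75,-60,100),(-53,0,112)])/1e3
for n,a,b in zip(names,T,S):
    r=least_squares(lambda X:np.r_[proj(cal['top'],X)[0]-a,proj(cal['scene'],X)[0]-b],[.6,.2,.1]);print(n,r.x.round(4),round(r.cost**.5,2))
def W(p):
    c,s=np.cos(p[3]),np.sin(p[3]);return M@np.array([[c,s,0],[-s,c,0],[0,0,1]])+p[:3]
r=least_squares(lambda p:np.r_[(proj(cal['top'],W(p))-T).ravel(),(proj(cal['scene'],W(p))-S).ravel()],[.6,.2,.02,.2],loss='soft_l1')
print(r.x,np.degrees(r.x[3]),np.abs(r.fun).reshape(2,9,2).max(2).round(1));print(W(r.x)[-1])
p=W(r.x)[-1];s=monitor.state();R=np.array(s['eef_rot']);print("yaw tool x",np.degrees(np.arctan2(R[1,0],R[0,0])))
print("shift tool axes",R.T@(p-[0,0,0]-s['eef_pos']))
E
```

```text
hBL [0.5689 0.2934 0.1309] 0.76
hBR [0.59   0.2262 0.1282] 0.5
hFR [0.4924 0.1953 0.1288] 0.05
hFL [0.4711 0.2617 0.1311] 0.34
cBL [0.597  0.3282 0.1196] 0.06
cBR [0.6331 0.2158 0.1205] 0.59
cFL [0.4556 0.2825 0.1199] 0.65
cFR [0.4867 0.1687 0.1135] 0.49
rib [0.494  0.2337 0.1334] 0.11
[0.54456848 0.24896811 0.01848021 0.30884055] 17.695259982936935 [[0.8 0.6 0.3 0.4 0.2 0.2 0.9 1.2 0.3]
 [0.5 1.  0.7 0.1 0.7 1.2 0.3 1.  0.6]]
[0.49407608 0.23285853 0.13048021]
yaw tool x 153.25367630074902
shift tool axes [-0.33640135 -0.19433118  0.10696656]
```

Emit:
drive_tool([
  [-0.12, -0.07, 0, -0.015],
  [-0.25, -0.14, 0, -0.031],
  [-0.37, -0.21, 0, -0.046],
  [-0.5, -0.29, 0, -0.062],
  [-0.62, -0.36, 0, -0.077],
  [-0.75, -0.43, 0, -0.093],
  [-0.87, -0.5, 0, -0.108],
  [-0.99, -0.57, 0, -0.1235],
  [-0.99, -0.57, 0, -0.1235],
], claw=-1, grip_force=5)

```text
t: 1.1
eef_pos: [0.3777, 0.4119, 0.2376]
eef_rot: [[-0.953, -0.303, 0.001], [-0.303, 0.953, -0.002], [-0.0, -0.002, -1.0]]
force: [-0.2, -0.2, -0.2]
width: 0.0247
grip_force: 0.0
```

```bash
cat > rel.py <<'E'
from h import *
p=np.array([0.494,0.233,0.1305]);s=monitor.state();R=np.array(s['eef_rot']);print(s['t'],s['eef_pos'],s['force'],s['width'],R.round(3).tolist(),np.degrees(np.arctan2(R[1,0],R[0,0])))
print("shift norm TCP to 11mm above press",R.T@(p+[0,0,.011]-s['eef_pos'])/.15)
print(s['joints'])
E
python3 rel.py
```

```text
1.1 [0.37772494 0.41187424 0.23760943] [-0.16799281 -0.20980365 -0.15276302] 0.024712537757300625 [[-0.953, -0.303, 0.001], [-0.303, 0.953, -0.002], [-0.0, -0.002, -1.0]] -162.3881894132249
shift norm TCP to 11mm above press [-0.3778427  -1.36994325  0.64339174]
[-48.69062079  19.10196505  -5.71462008  99.10141703   2.22421379
  61.9530774   52.47139176]
```

Emit:
drive_tool([
  [-0.05, -0.2, 0, 0],
  [-0.12, -0.4, 0, 0],
  [-0.2, -0.6, 0, 0],
  [-0.28, -0.8, 0, 0],
  [-0.378, -0.98, 0, 0],
  [-0.378, -0.98, 0, 0],
])

```text
t: 1.7
eef_pos: [0.4772, 0.2885, 0.2377]
eef_rot: [[-0.955, -0.297, 0.002], [-0.297, 0.955, -0.002], [-0.001, -0.002, -1.0]]
force: [0.1, -0.6, 0.8]
width: 0.0004
grip_force: 0.0
```

Emit:
drive_tool([
  [0, -0.15, 0, 0],
  [0, -0.3, 0, 0],
  [0, -0.39, 0.1, 0],
  [0, -0.39, 0.25, 0],
  [0, -0.39, 0.4, 0],
  [0, -0.39, 0.4, 0],
  [0, -0.39, 0.4, 0],
])

```text
t: 2.4
eef_pos: [0.4915, 0.2372, 0.178]
eef_rot: [[-0.953, -0.305, -0.001], [-0.305, 0.953, -0.0], [0.001, 0.0, -1.0]]
force: [-0.4, -0.3, 0.3]
width: 0.0002
grip_force: 0.0
```

```bash
python3 rel.py; python3 - <<'E'
from h import *
for n in("wrist","scene"):
    im=viewer.camera(n)
    if n=="scene": im=im[130:300,270:420]
    cv2.imwrite(f"pics/{n}1.png",cv2.resize(im[:,:,::-1],(640,480) if n=="wrist" else None,fx=3.5,fy=3.5,interpolation=cv2.INTER_CUBIC))
    if n=="wrist": print(proj(viewer.get_calibration(n),[[.494,.233,.1305]])*1.25)
E
```

```text
2.4 [0.49154942 0.23724822 0.17795717] [-0.35261453 -0.29024117  0.28527719] 0.00018323135124292549 [[-0.953, -0.305, -0.001], [-0.305, 0.953, -0.0], [0.001, 0.0, -1.0]] -162.26970328149164
shift norm TCP to 11mm above press [-0.00710125 -0.03200019  0.24303663]
[-30.38278651  21.08464908  -1.28951838 105.5001846    0.55190434
  53.45632521  75.81538779]
[[312.83732321 262.84103311]]
```

View pics/wrist1.png

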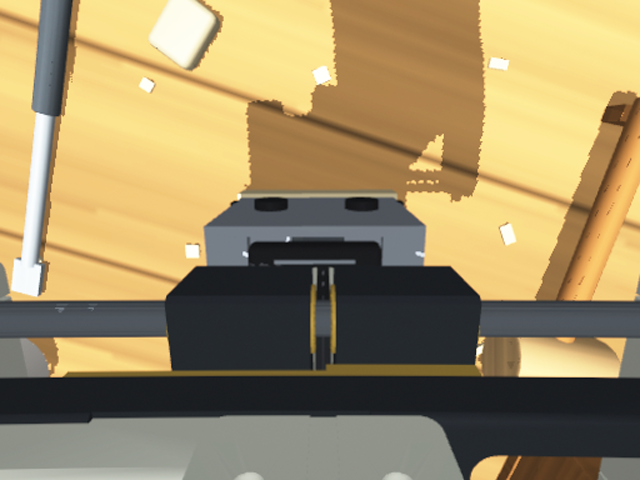

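View pics/scene1.png

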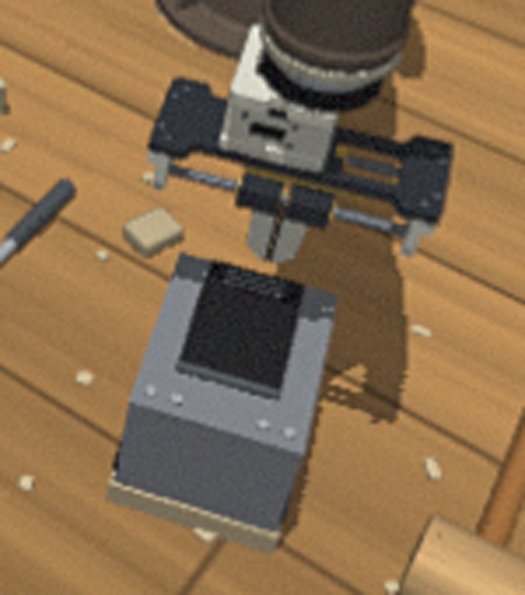

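Wrist picture: free edge of the hatch spans x 248–382 (mid 315) with the fingers at 323, so the remaining ~4 mm sideways agrees with the computed 4.8 mm. Scene picture: the fingers hover above the ribs. Lining up and lowering to just above.

Emit:
drive_tool([
  [-0.007, -0.032, 0.06, 0],
  [-0.007, -0.032, 0.13, 0],
  [-0.007, -0.032, 0.19, 0],
  [-0.007, -0.032, 0.21, 0],
  [-0.007, -0.032, 0.21, 0],
  [-0.007, -0.032, 0.21, 0],
])

```text
t: 3.1
eef_pos: [0.4943, 0.232, 0.1463]
eef_rot: [[-0.953, -0.304, -0.0], [-0.304, 0.953, -0.0], [0.001, -0.0, -1.0]]
force: [-0.8, -1.2, 2.0]
width: 0.0004
grip_force: 0.8
```

```bash
python3 rel.py
```

```text
3.1 [0.49426395 0.23202249 0.14627614] [-0.75667766 -1.19670913  1.9514406 ] 0.00037843077957698057 [[-0.953, -0.304, -0.0], [-0.304, 0.953, -0.0], [0.001, -0.0, -1.0]] -162.29713402965902
shift norm TCP to 11mm above press [-0.00032144  0.00674776  0.0318398 ]
[-29.82358164  23.21509903  -1.24142615 107.46207257   0.64657866
  49.35964992  76.3169585 ]
```

Emit:
drive_tool([
  [0, 0, 0, 0],
  [0, 0, 0, 0],
  [0, 0, 0, 0],
])

```text
t: 3.4
eef_pos: [0.4946, 0.2324, 0.1464]
eef_rot: [[-0.953, -0.304, 0.001], [-0.304, 0.953, 0.0], [-0.001, 0.0, -1.0]]
force: [0.4, 0.6, -0.0]
width: 0.0004
grip_force: 0.2
```

Emit:
drive_tool([
  [0, 0, 0.01, 0],
  [0, 0, 0.02, 0],
  [0, 0, 0.02, 0],
  [0, 0, 0.02, 0],
])

```text
t: 3.8
eef_pos: [0.4943, 0.2323, 0.1432]
eef_rot: [[-0.953, -0.304, -0.0], [-0.304, 0.953, 0.0], [0.0, 0.0, -1.0]]
force: [-2.0, -0.0, 3.7]
width: 0.0004
grip_force: 1.5
```

Emit:
drive_tool([
  [0, 0, 0, 0],
  [0, 0, 0, 0],
  [0, 0, 0, 0],
])

```text
t: 4.1
eef_pos: [0.4943, 0.2323, 0.1432]
eef_rot: [[-0.953, -0.304, -0.0], [-0.304, 0.953, 0.0], [0.0, 0.0, -1.0]]
force: [-2.0, -0.2, 3.1]
width: 0.0004
grip_force: 1.5
```

Emit:
drive_tool([
  [0, 0, 0.007, 0],
  [0, 0, 0.013, 0],
  [0, 0, 0.013, 0],
  [0, 0, 0.013, 0],
  [0, 0, 0.013, 0],
])

```text
t: 4.6
eef_pos: [0.4944, 0.2322, 0.1413]
eef_rot: [[-0.953, -0.304, -0.0], [-0.304, 0.953, -0.0], [0.0, 0.0, -1.0]]
force: [-2.6, 0.5, 3.1]
width: 0.0002
grip_force: 1.6
```

Emit:
drive_tool([
  [0, 0, 0.01, 0],
  [0, 0, 0.013, 0],
  [0, 0, 0.013, 0],
  [0, 0, 0.013, 0],
])

```text
t: 5.0
eef_pos: [0.4944, 0.2321, 0.1393]
eef_rot: [[-0.953, -0.304, -0.0], [-0.304, 0.953, -0.0], [0.0, -0.0, -1.0]]
force: [-3.0, -0.2, 3.2]
width: 0.0004
grip_force: 1.7
```

Emit:
drive_tool([
  [0, 0, 0.005, 0],
  [0, 0, 0.01, 0],
  [0, 0, 0.01, 0],
  [0, 0, 0.01, 0],
])

```text
t: 5.4
eef_pos: [0.4944, 0.2322, 0.1386]
eef_rot: [[-0.953, -0.304, 0.0], [-0.304, 0.953, 0.0], [-0.0, 0.0, -1.0]]
force: [-4.8, -0.7, 12.9]
width: 0.0005
grip_force: 6.4
```

The force jumped to 13 N after about 7.7 mm of travel, so the hatch is at its stop. Releasing straight up.

Emit:
drive_tool([
  [0, 0, -0.03, 0],
  [0, 0, -0.06, 0],
  [0, 0, -0.1, 0],
  [0, 0, -0.14, 0],
  [0, 0, -0.18, 0],
  [0, 0, -0.22, 0],
  [0, 0, -0.26, 0],
  [0, 0, -0.31, 0],
  [0, 0, -0.36, 0],
  [0, 0, -0.42, 0],
  [0, 0, -0.48, 0],
  [0, 0, -0.55, 0],
  [0, 0, -0.65, 0],
  [0, 0, -0.75, 0],
  [0, 0, -0.85, 0],
  [0, 0, -0.85, 0],
  [0, 0, -0.85, 0],
])

```text
t: 7.1
eef_pos: [0.4944, 0.2322, 0.2654]
eef_rot: [[-0.953, -0.304, 0.0], [-0.304, 0.953, 0.0], [-0.0, 0.0, -1.0]]
force: [0.1, 0.1, -0.4]
width: 0.0005
grip_force: 0.0
```

```bash
python3 - <<'E'
from h import *
im=viewer.camera("scene");cv2.imwrite("pics/s2.png",cv2.resize(im[100:300,120:420,::-1],None,fx=2.6,fy=2.6,interpolation=cv2.INTER_CUBIC))
s=monitor.state();print(s['t'],s['eef_pos'],s['force'])
E
```

```text
7.15 [0.49410707 0.2320111  0.26486394] [ 0.30426818 -0.4241069   0.06973413]
```

View pics/s2.png

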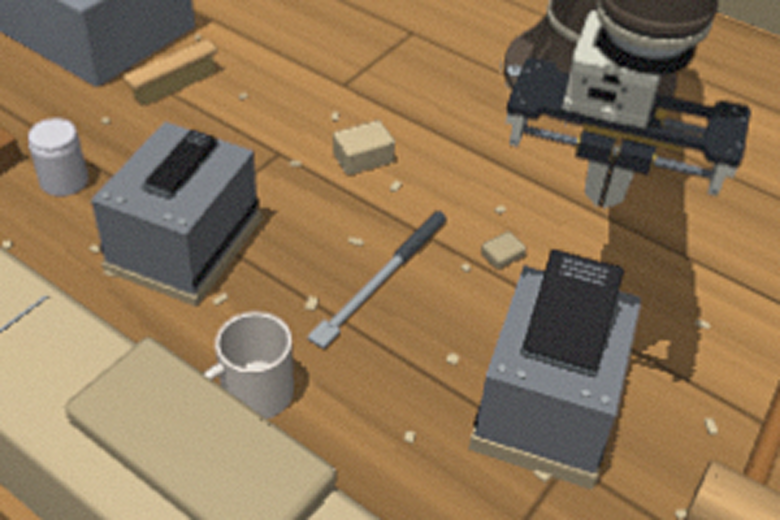

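The wide hatch now stands above the case's front edge (ribs about (585,268)); the narrow one is flat. I'll wait half a second, then check the angle.

Emit:
drive_tool([
  [0, 0, -0.1, 0],
  [0, 0, -0.2, 0],
  [0, 0, -0.2, 0],
  [0, 0, -0.2, 0],
  [0, 0, -0.2, 0],
  [0, 0, -0.2, 0],
])

```text
t: 7.75
eef_pos: [0.494, 0.232, 0.2943]
eef_rot: [[-0.953, -0.304, -0.001], [-0.304, 0.953, -0.001], [0.002, -0.0, -1.0]]
force: [-0.2, 0.2, 0.3]
width: 0.0002
grip_force: 0.0
```

```bash
python3 - <<'E'
from h import *
im=viewer.camera("scene")[:,:,::-1];c=cv2.resize(im[170:270,290:390],None,fx=6,fy=6,interpolation=cv2.INTER_CUBIC)
c0,s0=np.cos(.3088),np.sin(.3088)
for a,col in((0,(0,0,255)),(.3,(0,255,255)),(.65,(0,255,0))):
    P=[]
    for y in(-.035,.035):
        x=.035-.102*np.cos(a);z=.110+.102*np.sin(a)
        P.append((.5446+c0*x-s0*y,.249+s0*x+c0*y,.0185+z+.002))
    q=(proj(cal['scene'],P)-[290,170]+.5)*6
    cv2.line(c,*[tuple(int(v) for v in k) for k in q],col,1)
cv2.imwrite("pics/s3.png",c);print(monitor.state()['force'])
E
```

```text
[ 0.30651883 -0.68925617  0.16571698]
```

View pics/s3.png

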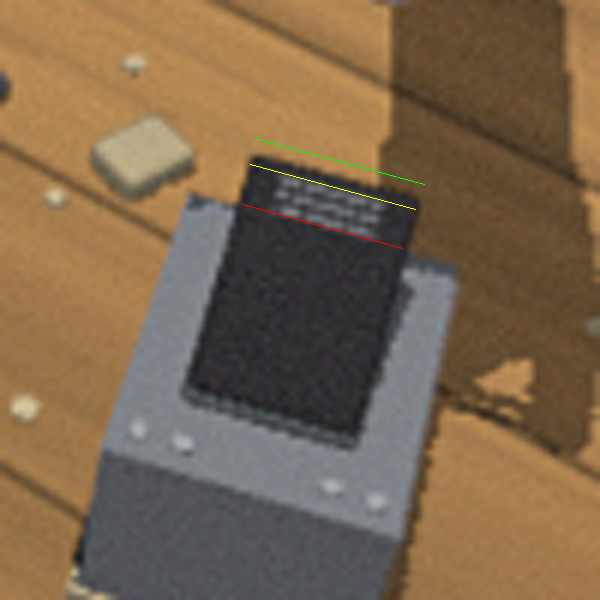

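```bash
python3 - <<'E'
from h import *
c0,s0=np.cos(.3088),np.sin(.3088)
for h in(.002,.007,.012):
  for a in(.3,.5,.65):
    P=[]
    for y in(-.035,.035):
        x=.035-.102*np.cos(a)+h*np.sin(a);z=.112-h+.102*np.sin(a)+h*np.cos(a)
        P.append((.5446+c0*x-s0*y,.249+s0*x+c0*y,.0185+z))
    print(h,a,((proj(cal['scene'],P)-[290,170]+.5)*6).round().tolist(), (proj(cal['top'],P)*6-[960,930]).round().tolist())
t=viewer.camera("top")[155:235,160:240,::-1];cv2.imwrite("pics/t4.png",cv2.resize(t,None,fx=6,fy=6,interpolation=cv2.INTER_CUBIC))
E
```

```text
0.002 0.3 [[251.0, 165.0], [415.0, 210.0]] [[253.0, 281.0], [131.0, 317.0]]
0.002 0.5 [[253.0, 149.0], [421.0, 194.0]] [[245.0, 264.0], [121.0, 301.0]]
0.002 0.65 [[254.0, 141.0], [424.0, 187.0]] [[237.0, 247.0], [112.0, 285.0]]
0.007 0.3 [[250.0, 168.0], [414.0, 213.0]] [[252.0, 278.0], [130.0, 315.0]]
0.007 0.5 [[252.0, 153.0], [420.0, 199.0]] [[244.0, 260.0], [120.0, 297.0]]
0.007 0.65 [[252.0, 148.0], [422.0, 194.0]] [[236.0, 242.0], [111.0, 279.0]]
0.012 0.3 [[249.0, 171.0], [414.0, 216.0]] [[252.0, 276.0], [129.0, 312.0]]
0.012 0.5 [[250.0, 158.0], [418.0, 204.0]] [[242.0, 256.0], [119.0, 293.0]]
0.012 0.65 [[250.0, 155.0], [421.0, 201.0]] [[235.0, 237.0], [110.0, 274.0]]
```

View pics/t4.png

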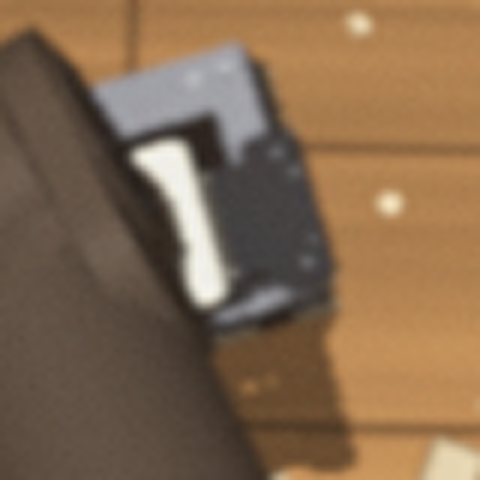

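The top view is blocked by the arm. In the scene view the free edge at (250,156)–(420,197) matches the hatch at its 0.65 rad stop, it isn't moving, and the fingers are clear of it.

```bash
python3 -c "
from workcell import hand_in
print(hand_in())"
```

```text
the job is handed in; nothing more can be done
None
```

I pressed the wide (battery) hatch once to its stop, and it sprang open to about 0.65 rad by the camera; the narrow hatch stayed shut, the arm is clear, and the job is handed in with no verdict returned.

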